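# Level an instrument shelf with its screw foot, keeping the spirit level pressed down

## Task

Stand the spirit level upright in the middle of the stand's hinged shelf, lengthwise from hinge to foot, and let go of it. Then turn the knob of the levelling foot by as much as needed so that, when the level is pressed down and the sprung shelf is thereby seated on its foot, the bubble lies between the two marks of the vial. Finish while pressing down on the level like this, with the bubble centred: keep pressing and do not let go. Leave the beaker, the stopper and the tape roll where they stand.

Things in the scene. Friction and masses are not known exactly. Their poses are not given: they have to be found in the camera images.
- level: Loose spirit level, plain aluminium bar 120 x 24 x 30 mm (x long, y wide, z tall), 0.22 kg, upright on the bench at the start. Origin: centre of its underside. In mid-top a 64 mm vial with a white bubble 14 mm long between two dark cross marks, each 10.5 mm from the middle; at each end a flat land, 28 mm long, to press on. Alike both ways round.
- bubble (a joint): The bubble's offset from the middle of the vial along the level's own x axis, in m (range -0.023 to 0.023). It drifts to the higher end, by 0.5 m per rad of tilt (about 9 mm per degree), and settles in about 1 s. Centred, i.e. between the marks, means within 0.003 either way.
- stand: Fixed levelling stand on the bench: grey base slab 215 x 120 x 14 mm. Origin on the bench at the stand's middle; its x axis points from the foot end (-x, with the black knob) to the hinge end (+x), z up.
- shelf: Hinged aluminium plate 118 x 110 x 8 mm with a forked tongue to the foot. Origin on the hinge axis, 41 mm up; x from foot to hinge, z up; plate at x -129 to -11 mm. A soft spring keeps its foot end 0.04 rad high, so unpressed readings mean nothing: 1 to 2.5 N on the level's land nearest the foot lowers it (that land by up to 10 mm) onto the foot, then it is firm. Press there with 5 to 15 N.
- shelf_spot (a point): Middle of the shelf plate's top face, 45 mm above the bench when level; axes as the shelf: the level's origin belongs here with its x axis along this x axis, either way round.
- foot: The levelling foot: an upright sleeve with a cross pin on which the pressed-down tongue sits, 170 mm from the hinge. It does not turn; its knob on top raises and lowers it. Origin on the knob's axis. At the start it is too low, by some 0.6 to 2.0 rad of knob turn: the bubble, with the level pressed, stands 6 to 20 mm towards the hinge.
- knob_grip (a point): On the upright axis of the round black knurled knob (34 mm wide, 26 mm tall), 13 mm under its top, 101 to 109 mm above the bench. Above the level's height and free all round: grip from above at any yaw. Turns with 0.12 N m, stays as left. Counterclockwise seen from above it rises 3.4 mm per rad and the pressed bubble goes 10 mm per rad towards the foot; clockwise the opposite.
- beaker: Bystander: loose clear plastic beaker, 54 x 59 x 72 mm, origin at the centre of its underside. Leave it alone.
- stopper: Bystander: loose pale rubber stopper, 35 mm wide, 28 mm tall, origin at the centre of its underside. Leave it alone.
- tape: Bystander: loose roll of tape lying flat, 66 mm wide, 18 mm tall, origin at the centre of its underside. Leave it alone.

How it is judged:
By the outcome, as a careful person would: the job done as asked, in the order asked, and still so for the second after the job is handed in, while the arm keeps its last pose, push and grip.
It also fails if it takes over 64 s, if anything falls off the work surface, if the arm or the gripper's body presses on something with over 40 N, if the wrist force passes 120 N, or if a joint passes its speed limit or range.

## Robot

A 6-joint arm with a two-finger parallel gripper is mounted at the origin on a cart in front of the work surface, level with it; the furniture and walls round the work are solid. World frame = base frame: x ahead of the robot, y to its left, z up, the work surface at z = 0. Lengths are in m, angles in rad, forces in N, time in s.
With the tool pointing down it reaches from about 0.35 to 0.975 m from the base axis. Payload 4.9 kg.
Tool frame: the origin (TCP) lies at the very end of the fingers, on their centre line; the grasp point (between the pads) lies 19 mm behind it (manip.hold_point_z is the distance from the TCP to the grasp point, in m); z points along the fingers, y is the direction in which the jaws open and shut (so a half turn about z gives the same grasp; the last joint's range is limited). The gripper opens to 85 mm and grips with 20 to 120 N. Pads are 22 mm wide; open, the fingers measure 114 mm over their backs; the gripper's body (76 mm by 85 mm) begins 54 mm behind the grasp point. The pads swing forward as they close: fully open they stand 13 mm farther back than shut.
Start: joints at [-1.388, 0.053, 1.613, -0, 1.476, -0.119], TCP at [0.186, -0.597, 0.231] pointing down, gripper open.
Joint ranges: [-3.01, 3.01], [-1.01, 2.22], [0.06, 2.58], [-1.02, 4.17], [0.09, 2.62], [-3.14, 3.14]. Speed limits (rad/s): [2.57, 2.57, 3.14, 3.14, 3.14, 3.14].

## Interface

Orientations are given as a unit quaternion [w, x, y, z].
In Python, from plant import monitor, grab_frame, camera_params, ticket, manip gives the robot as it stands.
- The arm moves only by the tool play_rows, never from a script. Its argument "commands" is a list of rows, each an object of numbers: "dx", "dy", "dz": the shift along the tool's x, y, z in cm; "rx", "ry", "rz": the turn, a rotation vector about the tool's x, y, z in rad; "claw": the closure, from 0 (fully open) to 1 (shut). In form: [{"dx": .., "dy": .., "dz": .., "rx": .., "ry": .., "rz": .., "claw": ..}, ...]. A call has 1 to 5 rows; each row is the pose to reach, as a shift and turn from the pose measured when the call began, along the tool's axes at that moment; what a row does not reach only later rows make up. A row lasts 1/10 s, in which the tool goes at most 50 mm and 8.59 degrees, less where a joint would pass 70% of its speed; a pose out of reach is approached as far as the arm can. A call with a gripper value outside its range is refused whole. The fingers move at their own pace and stop on an object; the grip force is fixed at half the most. Time passes only in rows, so rows that repeat a pose let the fingers close. It gives the time, the measured TCP pose, the force and the opening at its end, in the units of the state.
- monitor.state(): the state, without advancing time (a new reading comes with each control period).
- grab_frame(name): name is "side" or "top" or "wrist"; returns the picture (384x512x3 uint8, blue, green, red); there is no depth.
- camera_params(name): a dict with "fx", "fy", "cx", "cy" (pixels), "rvec" (rotation vector, rad) and "tvec" (3), from world to camera coordinates, as OpenCV has them; the wrist camera has in their place "tool_from_camera" (4x4, takes a point from camera to tool coordinates, whose origin is the TCP and whose axes are the flange's). Camera axes: x right, y down, z forward; pixel columns grow to the right and rows downward; lengths in m; the calibration is good to about 2 mm. A picture is of the moment at which its call begins: read the wrist's pose just before it. camera_params takes no time and is no camera call.
- ticket.job_done(): hands the job in, once; it reports no verdict.
The state is a dict: "time": time; "joint_pos": joint angles; "joint_vel": joint speeds; "joint_efforts": joint torques, N m; "tool_pos": TCP position; "tool_rot": TCP orientation; "contact_force": force on the tool from outside, world axes, zero at the start; "ft_torque": the same for the moment, N m; "gripper_width": opening from 0.0 (shut) to 1.0 (fully open).
Only numpy, scipy, OpenCV 4.12 (cv2) and the standard library are available. Lean on these libraries where they do the work, as an engineer would, in place of code of your own. Each camera call takes 0.05 s, during which the arm holds its last target.

## Working session

There is one attempt and no reset: what is moved stays moved. The work goes in short steps, Python scripts to look and compute and a tool call to move; the robot and the scene stay as the last step left them, time stands still between calls to the robot, and variables do not carry over. Pictures are saved under pics/ and viewed, and the job is handed in when it is done.

Besides the shell and the picture viewer there is one more tool, called after "Request:" as name([rows], argument=value, ...), one row to a line, values as JSON. play_rows: Moves the arm, as the interface text tells. Its arguments: {"type":"object","properties":{"commands":{"type":"array"}},"required":["commands"]}

```bash
mkdir -p pics; ls; python3 - <<'E'
from plant import monitor, grab_frame, camera_params, manip
import cv2
s=monitor.state(); print(s)
print(manip.hold_point_z)
for n in ("side","top","wrist"):
    cv2.imwrite(f"pics/{n}0.png",grab_frame(n)); print(n,camera_params(n))
E
```

```text
pics
{'time': 0.0, 'joint_pos': array([-1.38800083e+00,  5.33777541e-02,  1.61428587e+00, -2.05276602e-05,
        1.47600994e+00, -1.18993204e-01]), 'joint_vel': array([ 0.00125103,  0.00113122, -0.00276917,  0.00018125, -0.000356  ,
       -0.00188793]), 'joint_efforts': array([-1.13600130e-03, -3.93684232e+01, -3.70175028e+01, -2.46050768e-04,
        7.02219957e-03, -6.47189822e-07]), 'tool_pos': array([ 0.18565272, -0.59613717,  0.23005493]), 'tool_rot': array([-1.03960046e-03,  9.88636350e-01,  1.50323268e-01, -4.33976412e-05]), 'contact_force': array([ 1.23446483, -0.6769379 , -0.83834418]), 'ft_torque': array([ 0.00513187,  0.03306332, -0.00452934]), 'gripper_width': 1.0006423969093403}
0.0187
side {'fx': 455.3799188070546, 'fy': 455.3799188070546, 'cx': 250.6841800123334, 'cy': 200.17330747772112, 'rvec': array([ 0.77359191, -2.5231422 ,  1.1913882 ]), 'tvec': array([0.43665198, 0.31066194, 1.04222299])}
top {'fx': 431.6912592521117, 'fy': 431.6912592521117, 'cx': 252.23494835610109, 'cy': 193.04393676839908, 'rvec': array([ 2.13782944, -2.16206348,  0.13777847]), 'tvec': array([-0.01956288,  0.5741019 ,  1.37918057])}
wrist {'fx': 284.9162377916534, 'fy': 284.9162377916534, 'cx': 253.0396675168793, 'cy': 189.88817001497074, 'tool_from_camera': array([[-1.81631183e-04, -9.50422017e-01, -3.10962951e-01,
         8.02476775e-02],
       [ 9.99999983e-01, -1.64232093e-04, -8.21364169e-05,
         3.47565951e-06],
       [ 2.69941627e-05, -3.10962961e-01,  9.50422031e-01,
        -1.42393606e-01],
       [ 0.00000000e+00,  0.00000000e+00,  0.00000000e+00,
         1.00000000e+00]])}
```

View pics/side0.png

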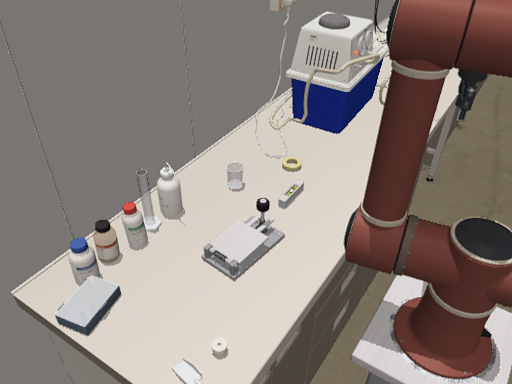

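View pics/top0.png

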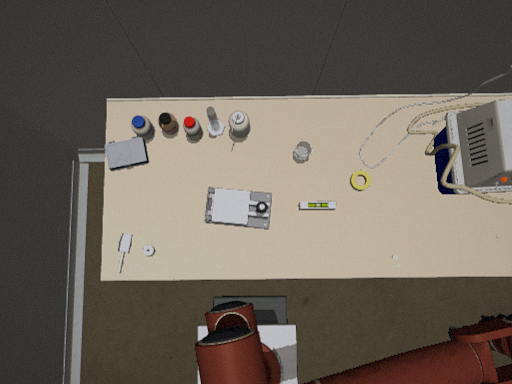

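View pics/wrist0.png

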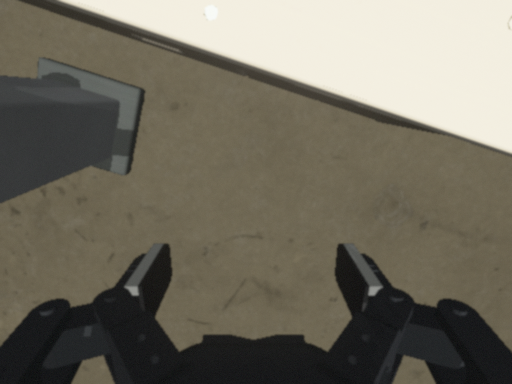

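```bash
cat > h.py <<'E'
import numpy as np, cv2
from scipy.spatial.transform import Rotation as R
from plant import monitor, grab_frame, camera_params
def cam(n,state=None):
    p=camera_params(n); K=np.array([[p['fx'],0,p['cx']],[0,p['fy'],p['cy']],[0,0,1.]])
    if 'rvec' in p:
        Rw=R.from_rotvec(p['rvec']).as_matrix(); t=np.array(p['tvec'])
    else:
        T=np.eye(4); q=state['tool_rot']; T[:3,:3]=R.from_quat(q,scalar_first=True).as_matrix(); T[:3,3]=state['tool_pos']
        M=np.linalg.inv(T@np.array(p['tool_from_camera'])); Rw=M[:3,:3]; t=M[:3,3]
    return K,Rw,t
def proj(c,P):
    K,Rw,t=c; q=(K@(Rw@np.atleast_2d(P).T+t[:,None])).T; return q[:,:2]/q[:,2:]
def back(c,uv,z):
    K,Rw,t=c; uv=np.atleast_2d(uv); d=(Rw.T@np.linalg.inv(K)@np.c_[uv,np.ones(len(uv))].T).T; o=-Rw.T@t
    return o+d*((z-o[2])/d[:,2])[:,None]
def crop(img,x0,y0,w,h,k,fn):
    cv2.imwrite(fn,cv2.resize(img[y0:y0+h,x0:x0+w],None,fx=k,fy=k,interpolation=cv2.INTER_CUBIC))
E
python3 - <<'E'
from h import *
im=cv2.imread("pics/top0.png"); crop(im,195,160,160,90,5,"pics/topc.png")
im=cv2.imread("pics/side0.png"); crop(im,195,150,130,130,4.6,"pics/sidec.png")
c=cam("top"); print(back(c,[[318,205],[262,208],[238,208],[302,152],[361,180],[148,251]],0))
E
```

```text
[[ 0.53589893 -0.24619536  0.        ]
 [ 0.52794042 -0.05808472  0.        ]
 [ 0.52886431  0.0224896   0.        ]
 [ 0.71835415 -0.19727993  0.        ]
 [ 0.61917589 -0.39409275  0.        ]
 [ 0.38900712  0.32208168  0.        ]]
```

View pics/topc.png

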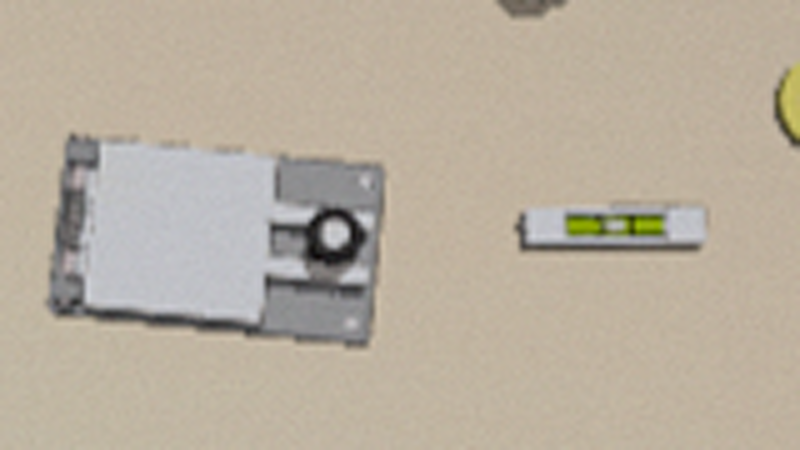

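View pics/sidec.png

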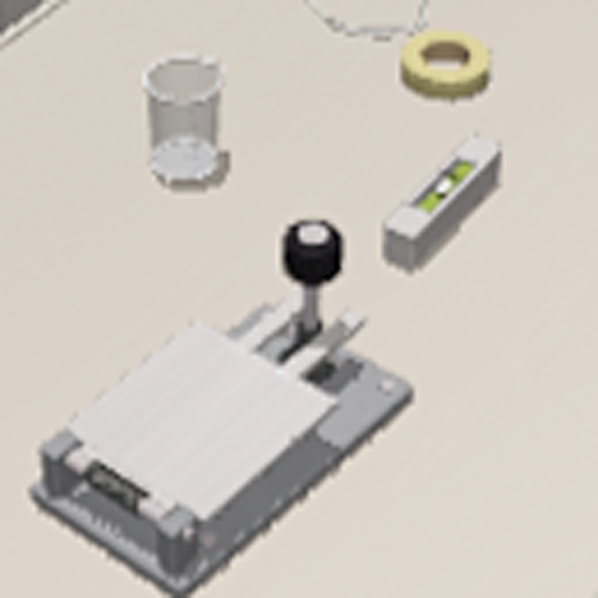

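```bash
python3 - <<'E'
from h import *
c=cam("top"); f=lambda p:np.array(p)/5.+[195,160]-0.4
def show(n,p,z):
    b=back(c,f(p),z); print(n,b[:,:2].round(4).tolist()); return b
print("campos",-c[1].T@c[2])
l=show("level",[[525,227],[706,226],[616,226]],0.03); d=l[1]-l[0]; print(np.linalg.norm(d),np.arctan2(d[1],d[0]), (l[0]+l[1])/2)
b=show("base",[[383,165],[367,345],[52,315],[70,135]],0.014); print(b.mean(0))
d=(b[2]+b[3]-b[0]-b[1])/2; print(np.linalg.norm(d),np.arctan2(d[1],d[0]))
s=show("shelf",[[100,140],[278,157],[262,322],[85,305]],0.047); print(s.mean(0)); d=(s[0]+s[3]-s[1]-s[2])/2;print(np.linalg.norm(d),np.linalg.norm(s[0]-s[3]),np.arctan2(d[1],d[0]))
show("knob",[[336,236]],0.118)
E
```

```text
campos [ 0.38546969 -0.03244673  1.44307833]
level [[0.5335, -0.1813], [0.5328, -0.3002], [0.5334, -0.2411]]
0.11891716946603847 -1.576747626236726 [ 0.53311347 -0.24076348  0.03      ]
base [[0.5779, -0.0893], [0.458, -0.0767], [0.4802, 0.1316], [0.6006, 0.12]]
[0.52914964 0.02139196 0.014     ]
0.20995992839587635 1.4637115298487557
shelf [[0.5921, 0.0968], [0.5795, -0.0195], [0.4719, -0.0081], [0.4842, 0.1064]]
[0.53192201 0.04392026 0.047     ]
0.11606680968776076 0.10828622237181378 1.4634350692074627
knob [[0.52, -0.0554]]
```

```bash
cat >> h.py <<'E'
def rot(yaw):  # tool down with tool x at world angle yaw
    return R.from_matrix(np.array([[np.cos(yaw),np.sin(yaw),0],[np.sin(yaw),-np.cos(yaw),0],[0,0,-1]]))
def go(p,yaw,s=None):
    s=s or monitor.state(); Rc=R.from_quat(s['tool_rot'],scalar_first=True)
    d=Rc.inv().apply(np.array(p)-s['tool_pos'])*100; r=(Rc.inv()*rot(yaw)).as_rotvec()
    print("t%.2f"%s['time'],"pos",s['tool_pos'].round(4),"F",s['contact_force'].round(1),"w",round(s['gripper_width'],3),"| d",d.round(2),"r",r.round(3))
E
python3 -c "
from h import *
go([.533,-.241,.15],1.565)"
```

```text
t0.15 pos [ 0.1857 -0.5963  0.2303] F [-0.  -0.1  0.8] w 1.002 | d [ 43.72 -23.58   8.08] r [-1.000e-03 -1.000e-03 -1.263e+00]
```

Request:
play_rows([
  {"dx": 43.7,"dy": -23.6,"dz": 8.0,"rx": 0,"ry": 0,"rz": -1.263,"claw": 0},
  {"dx": 43.7,"dy": -23.6,"dz": 8.0,"rx": 0,"ry": 0,"rz": -1.263,"claw": 0},
  {"dx": 43.7,"dy": -23.6,"dz": 8.0,"rx": 0,"ry": 0,"rz": -1.263,"claw": 0},
  {"dx": 43.7,"dy": -23.6,"dz": 8.0,"rx": 0,"ry": 0,"rz": -1.263,"claw": 0},
  {"dx": 43.7,"dy": -23.6,"dz": 8.0,"rx": 0,"ry": 0,"rz": -1.263,"claw": 0},
])

```text
time: 0.65
tool_pos: [0.359, -0.4183, 0.1908]
tool_rot: [-0.0, 0.863, 0.504, 0.0]
contact_force: [-0.2, 0.0, -0.5]
gripper_width: 0.998
```

```bash
python3 -c "
from h import *
go([.533,-.241,.15],1.565)"
```

```text
t0.65 pos [ 0.359  -0.4183  0.1908] F [-0.2  0.  -0.5] w 0.998 | d [23.99  6.45  4.1 ] r [-0.    -0.001 -0.507]
```

Request:
play_rows([
  {"dx": 24,"dy": 6.45,"dz": 4.1,"rx": 0,"ry": 0,"rz": -0.507,"claw": 0},
  {"dx": 24,"dy": 6.45,"dz": 4.1,"rx": 0,"ry": 0,"rz": -0.507,"claw": 0},
  {"dx": 24,"dy": 6.45,"dz": 4.1,"rx": 0,"ry": 0,"rz": -0.507,"claw": 0},
  {"dx": 24,"dy": 6.45,"dz": 4.1,"rx": 0,"ry": 0,"rz": -0.507,"claw": 0},
  {"dx": 24,"dy": 6.45,"dz": 4.1,"rx": 0,"ry": 0,"rz": -0.507,"claw": 0},
])

```text
time: 1.15
tool_pos: [0.5314, -0.2417, 0.1501]
tool_rot: [-0.0, 0.709, 0.705, 0.0]
contact_force: [0.1, -0.7, 0.0]
gripper_width: 1.0
```

Request:
play_rows([
  {"dx": 0,"dy": 0,"dz": 0,"rx": 0,"ry": 0,"rz": 0,"claw": 0},
  {"dx": 0,"dy": 0,"dz": 0,"rx": 0,"ry": 0,"rz": 0,"claw": 0},
])

```text
time: 1.35
tool_pos: [0.5316, -0.2405, 0.1492]
tool_rot: [-0.001, 0.708, 0.706, 0.0]
contact_force: [0.5, -0.3, 0.2]
gripper_width: 0.998
```

```bash
python3 -c "
from h import *
go([.533,-.241,.15],1.565)
s=monitor.state(); im=grab_frame('wrist'); cv2.imwrite('pics/w1.png',im)
print(proj(cam('wrist',s),[[.533,-.241,.03],[.533,-.181,.03],[.533,-.301,.03]]))
"
```

```text
t1.35 pos [ 0.5316 -0.2405  0.1492] F [ 0.5 -0.3  0.2] w 0.998 | d [-0.05  0.14 -0.08] r [-0.002 -0.002  0.003]
[[254.29633587 185.03102846]
 [254.21255315 120.95516449]
 [254.36949602 240.98290524]]
```

View pics/w1.png

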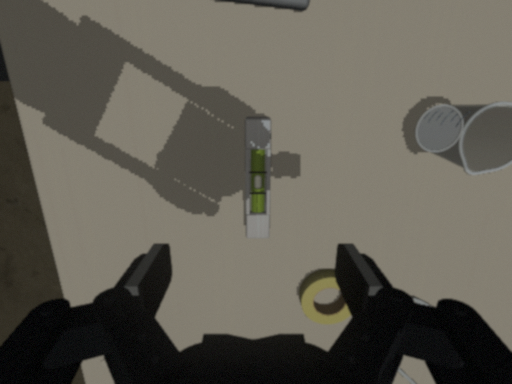

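```bash
python3 -c "
from h import *
im=cv2.imread('pics/w1.png'); crop(im,200,105,120,145,4,'pics/w1c.png')
"
```

```text
(no output)
```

View pics/w1c.png

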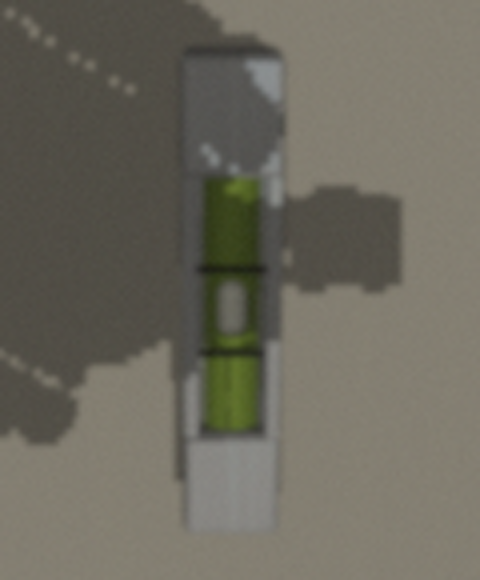

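```bash
python3 -c "
from h import *
s=monitor.state(); c=cam('wrist',s)
b=back(c,[[258,118.2],[257.5,237.2]],.03); print(b,b.mean(0)); d=b[0]-b[1]; yaw=np.arctan2(d[1],d[0]); print(np.linalg.norm(d),yaw)
m=b.mean(0); go([m[0],m[1],.04],yaw); go([m[0],m[1],.004],yaw)
"
```

```text
[[ 0.5361994  -0.17987732  0.03      ]
 [ 0.53578953 -0.29820321  0.03      ]] [ 0.53599447 -0.23904027  0.03      ]
0.11832659628040172 1.567332489346244
t1.40 pos [ 0.5312 -0.2416  0.1497] F [ 0.6 -0.8  1.3] w 1.0 | d [ 0.25  0.49 10.97] r [-0.001 -0.001 -0.001]
t1.40 pos [ 0.5312 -0.2416  0.1497] F [ 0.6 -0.8  1.3] w 1.0 | d [ 0.24  0.49 14.57] r [-0.001 -0.001 -0.001]
```

Request:
play_rows([
  {"dx": 0.15,"dy": 0.45,"dz": 5,"rx": 0,"ry": 0,"rz": 0,"claw": 0},
  {"dx": 0.15,"dy": 0.45,"dz": 9.5,"rx": 0,"ry": 0,"rz": 0,"claw": 0},
  {"dx": 0.15,"dy": 0.45,"dz": 12.5,"rx": 0,"ry": 0,"rz": 0,"claw": 0},
  {"dx": 0.15,"dy": 0.45,"dz": 14.2,"rx": 0,"ry": 0,"rz": 0,"claw": 0},
  {"dx": 0.15,"dy": 0.45,"dz": 14.4,"rx": 0,"ry": 0,"rz": 0,"claw": 0},
])

```text
time: 1.9
tool_pos: [0.5334, -0.2402, 0.0035]
tool_rot: [-0.003, 0.709, 0.705, -0.001]
contact_force: [-0.3, 0.2, 0.5]
gripper_width: 0.999
```

```bash
python3 -c "
from h import *
go([.5355,-.240,.005],1.566)"
```

```text
t1.90 pos [ 0.5334 -0.2402  0.0035] F [-0.3  0.2  0.5] w 0.999 | d [ 0.02  0.21 -0.15] r [-0.005 -0.003 -0.002]
```

Request:
play_rows([
  {"dx": 0,"dy": 0.2,"dz": -0.15,"rx": -0.004,"ry": -0.002,"rz": 0,"claw": 0.3},
  {"dx": 0,"dy": 0.2,"dz": -0.15,"rx": -0.004,"ry": -0.002,"rz": 0,"claw": 0.9},
  {"dx": 0,"dy": 0.2,"dz": -0.15,"rx": -0.004,"ry": -0.002,"rz": 0,"claw": 0.9},
  {"dx": 0,"dy": 0.2,"dz": -0.15,"rx": -0.004,"ry": -0.002,"rz": 0,"claw": 0.9},
  {"dx": 0,"dy": 0.2,"dz": -0.15,"rx": -0.004,"ry": -0.002,"rz": 0,"claw": 0.9},
])

```text
time: 2.4
tool_pos: [0.5365, -0.2408, 0.0066]
tool_rot: [0.001, 0.709, 0.705, 0.0]
contact_force: [-0.3, -0.1, 5.4]
gripper_width: 0.269
```

Request:
play_rows([
  {"dx": 0,"dy": 0,"dz": 0,"rx": 0,"ry": 0,"rz": 0,"claw": 0.9},
  {"dx": 0,"dy": 0,"dz": 0,"rx": 0,"ry": 0,"rz": 0,"claw": 0.9},
])

```text
time: 2.6
tool_pos: [0.5364, -0.2407, 0.0066]
tool_rot: [0.001, 0.709, 0.705, 0.0]
contact_force: [0.5, -0.5, 1.1]
gripper_width: 0.268
```

```bash
python3 -c "
from h import *
go([.5355,-.240,.16],1.566)"
```

```text
t2.60 pos [ 0.5364 -0.2407  0.0066] F [ 0.5 -0.5  1.1] w 0.268 | d [  0.06  -0.07 -15.34] r [ 0.002  0.    -0.001]
```

Request:
play_rows([
  {"dx": 0,"dy": 0,"dz": -2,"rx": 0,"ry": 0,"rz": 0,"claw": 0.9},
  {"dx": 0,"dy": 0,"dz": -7,"rx": 0,"ry": 0,"rz": 0,"claw": 0.9},
  {"dx": 0,"dy": 0,"dz": -12,"rx": 0,"ry": 0,"rz": 0,"claw": 0.9},
  {"dx": 0,"dy": 0,"dz": -14.6,"rx": 0,"ry": 0,"rz": 0,"claw": 0.9},
  {"dx": 0,"dy": 0,"dz": -14.6,"rx": 0,"ry": 0,"rz": 0,"claw": 0.9},
])

```text
time: 3.1
tool_pos: [0.5389, -0.2421, 0.1582]
tool_rot: [0.005, 0.709, 0.705, 0.002]
contact_force: [0.5, -0.5, -1.5]
gripper_width: 0.263
```

```bash
python3 -c "
from h import *
s=monitor.state(); im=grab_frame('wrist'); cv2.imwrite('pics/w2.png',im)
crop(im,150,0,220,384,2,'pics/w2c.png')
c=cam('wrist',s)
Rc=R.from_quat(s['tool_rot'],scalar_first=True)
# predicted px of level top-end corners if centred in tool, underside 6.6mm beyond TCP
P=[[x,y,.0066-.03] for x in(.06,.032,-.032,-.06) for y in (-.012,.012)]
print(proj(c,Rc.apply(P)+s['tool_pos']).round(1).tolist())
go([.5318,.044,.16],1.4635)"
```

```text
[[223.0, 146.5], [280.4, 146.5], [225.1, 208.8], [278.5, 208.8], [228.9, 323.5], [275.1, 323.5], [230.2, 364.5], [273.9, 364.6]]
t3.15 pos [ 0.5372 -0.2412  0.1546] F [-0.4 -0.6 -2.8] w 0.271 | d [28.51 -0.71 -0.61] r [0.005 0.002 0.101]
```

View pics/w2c.png

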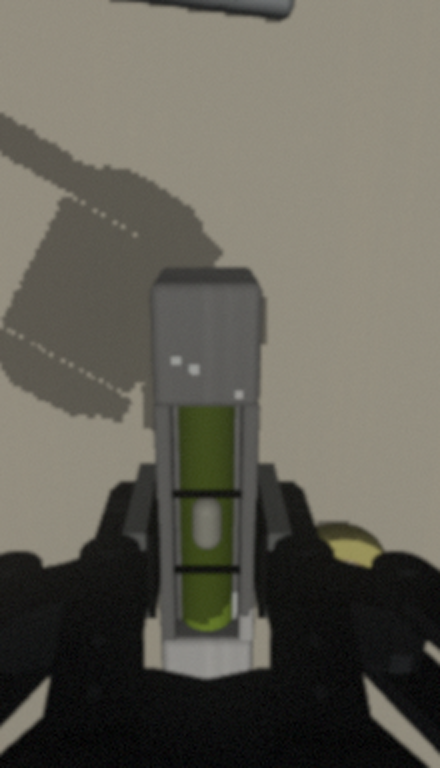

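Request:
play_rows([
  {"dx": 4,"dy": -0.1,"dz": -1.5,"rx": 0,"ry": 0,"rz": 0.02,"claw": 0.9},
  {"dx": 9,"dy": -0.2,"dz": -1.7,"rx": 0,"ry": 0,"rz": 0.05,"claw": 0.9},
  {"dx": 14,"dy": -0.35,"dz": -1.7,"rx": 0.005,"ry": 0,"rz": 0.08,"claw": 0.9},
  {"dx": 19,"dy": -0.5,"dz": -1.7,"rx": 0.005,"ry": 0.002,"rz": 0.1,"claw": 0.9},
  {"dx": 24,"dy": -0.6,"dz": -1.5,"rx": 0.005,"ry": 0.002,"rz": 0.1,"claw": 0.9},
])

```text
time: 3.65
tool_pos: [0.5304, 0.0008, 0.1655]
tool_rot: [-0.002, 0.744, 0.668, -0.002]
contact_force: [0.6, 0.1, -2.1]
gripper_width: 0.268
```

```bash
python3 -c "
from h import *
go([.5317,.0427,.15],1.4635)"
```

```text
t3.65 pos [0.5304 0.0008 0.1655] F [ 0.6  0.1 -2.1] w 0.268 | d [ 4.18 -0.31  1.55] r [-0.005 -0.     0.001]
```

Request:
play_rows([
  {"dx": 4.2,"dy": -0.3,"dz": 1.0,"rx": -0.005,"ry": 0,"rz": 0,"claw": 0.9},
  {"dx": 4.2,"dy": -0.3,"dz": 1.5,"rx": -0.005,"ry": 0,"rz": 0,"claw": 0.9},
  {"dx": 4.2,"dy": -0.3,"dz": 1.5,"rx": -0.005,"ry": 0,"rz": 0,"claw": 0.9},
])

```text
time: 3.95
tool_pos: [0.529, 0.044, 0.146]
tool_rot: [-0.002, 0.743, 0.669, -0.003]
contact_force: [-0.2, -0.5, -2.1]
gripper_width: 0.266
```

```bash
python3 -c "
from h import *
go([.5317,.0427,.15],1.4635)
s=monitor.state(); im=grab_frame('wrist'); cv2.imwrite('pics/w3.png',im)
im=grab_frame('side'); cv2.imwrite('pics/s3.png',im);crop(im,180,130,140,140,4,'pics/s3c.png')
c=cam('wrist',s)
u=np.array([np.cos(1.4635),np.sin(1.4635),0]); v=np.array([-u[1],u[0],0]); o=np.array([.5318,.044,.045])
print(proj(c,[o+a*u+b*v for a in(.059,-.059) for b in(.055,-.055)]))
"
```

```text
t3.95 pos [0.529 0.044 0.146] F [-0.2 -0.5 -2.1] w 0.266 | d [-0.1   0.27 -0.4 ] r [-0.007  0.001  0.003]
[[191.08246444 122.35302777]
 [322.96353239 122.83766708]
 [199.00787774 247.66743581]
 [313.23834165 248.43445752]]
```

View pics/w3.png

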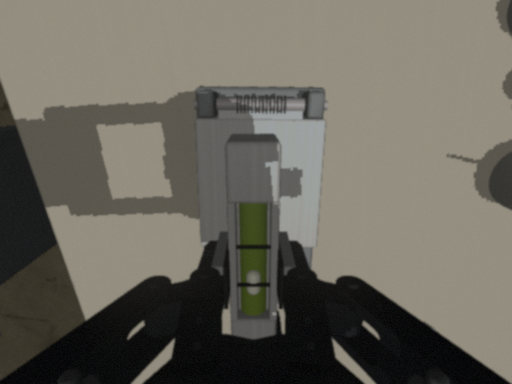

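View pics/s3c.png

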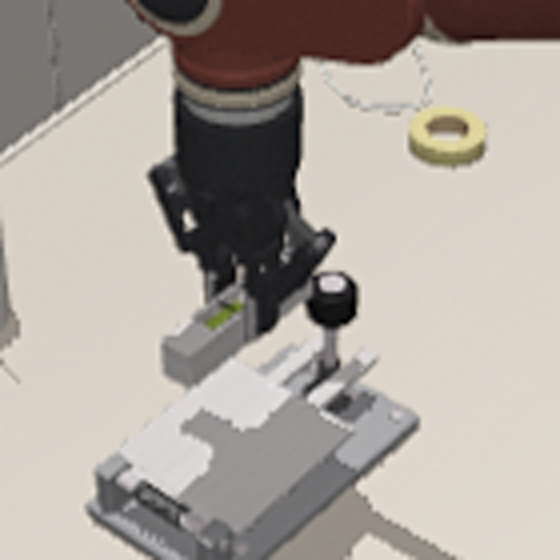

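```bash
python3 -c "
from h import *
go([.535,.0445,.062],1.4635)"
```

```text
t4.05 pos [0.5308 0.0423 0.1485] F [ 0.3 -0.2 -1.1] w 0.266 | d [0.27 0.42 8.65] r [-0.003  0.001 -0.   ]
```

Request:
play_rows([
  {"dx": 0.2,"dy": 0.45,"dz": 3,"rx": -0.003,"ry": -0.02,"rz": 0,"claw": 0.9},
  {"dx": 0.25,"dy": 0.45,"dz": 6,"rx": -0.003,"ry": -0.03,"rz": 0,"claw": 0.9},
  {"dx": 0.25,"dy": 0.45,"dz": 7.5,"rx": -0.003,"ry": -0.03,"rz": 0,"claw": 0.9},
  {"dx": 0.25,"dy": 0.45,"dz": 8.0,"rx": -0.003,"ry": -0.03,"rz": 0,"claw": 0.9},
  {"dx": 0.25,"dy": 0.45,"dz": 8.0,"rx": -0.003,"ry": -0.03,"rz": 0,"claw": 0.9},
])

```text
time: 4.55
tool_pos: [0.5352, 0.0435, 0.0682]
tool_rot: [0.01, 0.744, 0.668, -0.012]
contact_force: [-0.8, 0.2, -2.1]
gripper_width: 0.267
```

```bash
python3 -c "
from h import *
go([.535,.0445,.057],1.4635)
s=monitor.state(); im=grab_frame('wrist'); cv2.imwrite('pics/w4.png',im)
im=grab_frame('side'); cv2.imwrite('pics/s4.png',im);crop(im,180,150,130,130,4,'pics/s4c.png')
"
```

```text
t4.55 pos [0.5352 0.0435 0.0682] F [-0.8  0.2 -2.1] w 0.267 | d [ 0.13 -0.03  1.12] r [-0.001  0.031 -0.001]
```

View pics/w4.png

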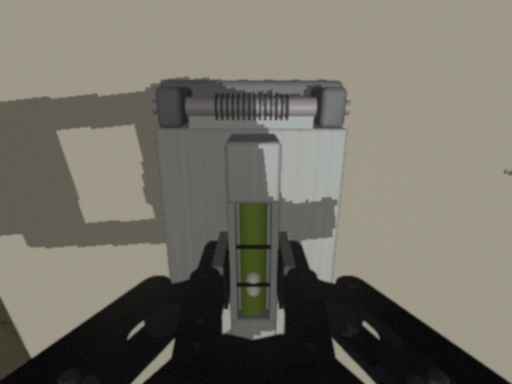

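View pics/s4c.png

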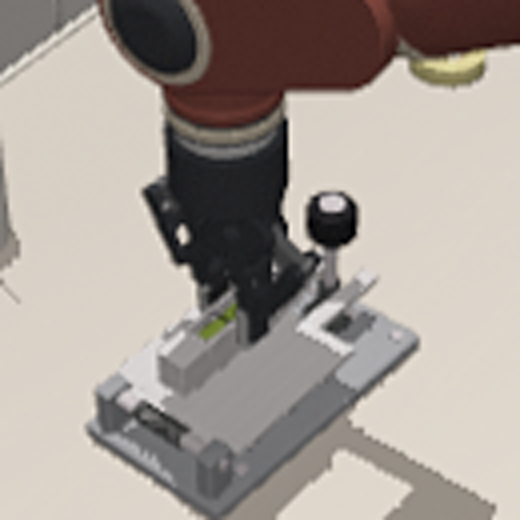

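```bash
python3 -c "
from h import *
s=monitor.state(); c=cam('wrist',s)
im=cv2.imread('pics/w4.png'); crop(im,140,70,220,130,3.6,'pics/w4c.png')
u=np.array([np.cos(1.4635),np.sin(1.4635),0]); o=s['tool_pos']
for n,p,z in [('shelf edge',[252,128.5],.045),('top end',[253,142],.0916),('L',[158,132],.045),('R',[345,132],.045)]:
    d=back(c,p,z)[0]-o; print(n,d@u, d@[u[1],-u[0],0])
"
```

```text
shelf edge 0.0619242439271079 4.3975734057525625e-06
top end 0.06264617478723417 0.0005125137643351474
L 0.06000331857982688 -0.05386694567309816
R 0.05988710998898112 0.05334615375657443
```

View pics/w4c.png

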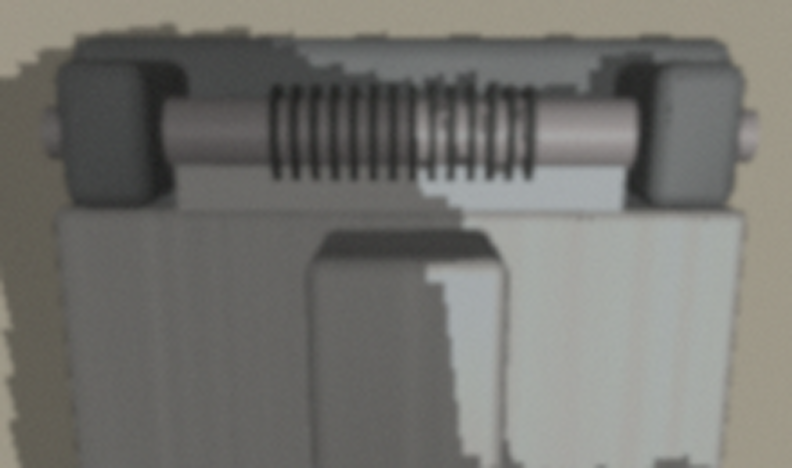

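Request:
play_rows([
  {"dx": 0.05,"dy": 0,"dz": 0.6,"rx": 0,"ry": 0,"rz": 0,"claw": 0.9},
  {"dx": 0.05,"dy": 0,"dz": 1.0,"rx": 0,"ry": 0,"rz": 0,"claw": 0.9},
  {"dx": 0.05,"dy": 0,"dz": 1.2,"rx": 0,"ry": 0,"rz": 0,"claw": 0.9},
  {"dx": 0.05,"dy": 0,"dz": 1.3,"rx": 0,"ry": 0,"rz": 0,"claw": 0.9},
  {"dx": 0.05,"dy": 0,"dz": 1.3,"rx": 0,"ry": 0,"rz": 0,"claw": 0.9},
])

```text
time: 5.15
tool_pos: [0.5364, 0.0439, 0.0568]
tool_rot: [0.011, 0.744, 0.668, -0.011]
contact_force: [0.5, -0.6, -2.9]
gripper_width: 0.269
```

```bash
python3 -c "
from h import *
go([.535,.0445,.055],1.4635)
"
```

```text
t5.15 pos [0.5364 0.0439 0.0568] F [ 0.5 -0.6 -2.9] w 0.269 | d [ 0.05 -0.14  0.18] r [ 0.002  0.03  -0.001]
```

Request:
play_rows([
  {"dx": 0,"dy": -0.1,"dz": 0.15,"rx": 0,"ry": 0,"rz": 0,"claw": 0.9},
  {"dx": 0,"dy": -0.1,"dz": 0.3,"rx": 0,"ry": 0,"rz": 0,"claw": 0.9},
  {"dx": 0,"dy": -0.1,"dz": 0.3,"rx": 0,"ry": 0,"rz": 0,"claw": 0.9},
])

```text
time: 5.45
tool_pos: [0.5354, 0.044, 0.054]
tool_rot: [0.011, 0.744, 0.668, -0.011]
contact_force: [0.1, 0.3, -0.2]
gripper_width: 0.266
```

Request:
play_rows([
  {"dx": 0,"dy": 0,"dz": 0.1,"rx": 0,"ry": 0,"rz": 0,"claw": 0.9},
  {"dx": 0,"dy": 0,"dz": 0.15,"rx": 0,"ry": 0,"rz": 0,"claw": 0.9},
  {"dx": 0,"dy": 0,"dz": 0.15,"rx": 0,"ry": 0,"rz": 0,"claw": 0.9},
])

```text
time: 5.75
tool_pos: [0.5358, 0.0439, 0.0534]
tool_rot: [0.011, 0.744, 0.668, -0.01]
contact_force: [-2.7, -0.4, 5.3]
gripper_width: 0.267
```

```bash
python3 -c "
from h import *
go([.535,.0445,.055],1.4635)
im=grab_frame('wrist'); cv2.imwrite('pics/w5.png',im)
crop(im,140,60,230,300,2,'pics/w5c.png')
"
```

```text
t5.75 pos [0.5358 0.0439 0.0534] F [-2.7 -0.4  5.3] w 0.267 | d [ 0.05 -0.08 -0.16] r [ 0.002  0.03  -0.001]
```

View pics/w5c.png

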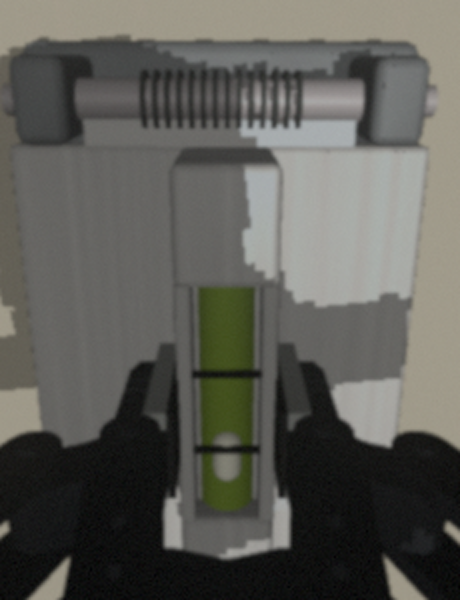

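Request:
play_rows([
  {"dx": 0.05,"dy": 0,"dz": -0.4,"rx": 0,"ry": 0,"rz": 0,"claw": 0.9},
  {"dx": 0.05,"dy": -0.2,"dz": -0.4,"rx": 0,"ry": 0,"rz": 0,"claw": 0.9},
  {"dx": 0.05,"dy": -0.2,"dz": -0.1,"rx": 0,"ry": 0,"rz": 0,"claw": 0.9},
  {"dx": 0.05,"dy": -0.2,"dz": -0.05,"rx": 0,"ry": 0,"rz": 0,"claw": 0.9},
  {"dx": 0.05,"dy": -0.2,"dz": -0.05,"rx": 0,"ry": 0,"rz": 0,"claw": 0.9},
])

```text
time: 6.3
tool_pos: [0.5338, 0.0447, 0.0539]
tool_rot: [0.011, 0.744, 0.668, -0.011]
contact_force: [-0.5, 0.9, -0.0]
gripper_width: 0.268
```

```bash
python3 -c "
from h import *
go([.535,.0445,.055],1.4635)
"
```

```text
t6.30 pos [0.5338 0.0447 0.0539] F [-0.5  0.9 -0. ] w 0.268 | d [-0.01  0.12 -0.11] r [ 0.002  0.03  -0.001]
```

Release, slowly, while holding the tool pose.

Request:
play_rows([
  {"dx": 0,"dy": 0,"dz": 0.05,"rx": 0,"ry": 0,"rz": 0,"claw": 0.72},
  {"dx": 0,"dy": 0,"dz": 0.05,"rx": 0,"ry": 0,"rz": 0,"claw": 0.68},
  {"dx": 0,"dy": 0,"dz": 0,"rx": 0,"ry": 0,"rz": 0,"claw": 0.64},
  {"dx": 0,"dy": 0,"dz": 0,"rx": 0,"ry": 0,"rz": 0,"claw": 0.5},
  {"dx": 0,"dy": 0,"dz": 0,"rx": 0,"ry": 0,"rz": 0,"claw": 0.4},
])

```text
time: 6.8
tool_pos: [0.5339, 0.0447, 0.0539]
tool_rot: [0.011, 0.744, 0.668, -0.01]
contact_force: [0.1, -0.1, -0.2]
gripper_width: 0.598
```

```bash
python3 -c "
from h import *
go([.5338,.0447,.125],1.4635)
im=grab_frame('wrist'); cv2.imwrite('pics/w6.png',im)
crop(im,140,60,230,300,2,'pics/w6c.png')
"
```

```text
t6.80 pos [0.5339 0.0447 0.0539] F [ 0.1 -0.1 -0.2] w 0.598 | d [-0.21  0.01 -7.11] r [ 0.002  0.03  -0.001]
```

View pics/w6c.png

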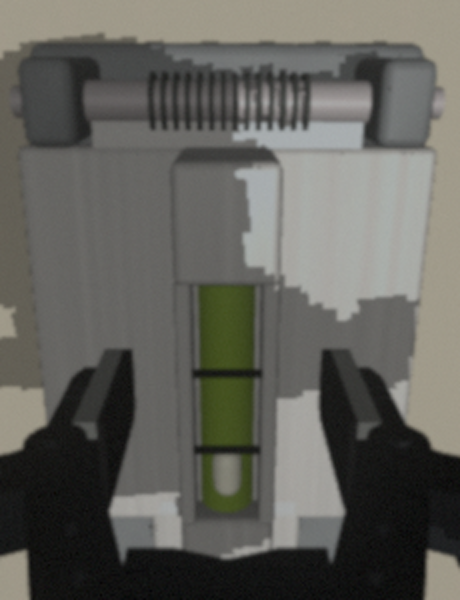

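Request:
play_rows([
  {"dx": -0.1,"dy": 0,"dz": -2,"rx": 0,"ry": 0.03,"rz": 0,"claw": 0.4},
  {"dx": -0.2,"dy": 0,"dz": -6,"rx": 0,"ry": 0.03,"rz": 0,"claw": 0.6},
  {"dx": -1.7,"dy": 0,"dz": -8,"rx": 0,"ry": 0.03,"rz": 0,"claw": 1},
  {"dx": -4.8,"dy": 0,"dz": -8,"rx": 0,"ry": 0.03,"rz": 0,"claw": 1},
  {"dx": -4.8,"dy": 0,"dz": -8,"rx": 0,"ry": 0.03,"rz": 0,"claw": 1},
])

```text
time: 7.35
tool_pos: [0.5294, -0.0028, 0.1367]
tool_rot: [0.002, 0.745, 0.667, 0.001]
contact_force: [-0.2, 0.3, -0.4]
gripper_width: 0.002
```

```bash
python3 -c "
from h import *
go([.529,.0005,.085],1.4635)
s=monitor.state();im=grab_frame('wrist'); cv2.imwrite('pics/w7.png',im)
im=grab_frame('side'); crop(im,180,130,140,140,4,'pics/s7c.png')
"
```

```text
t7.35 pos [ 0.5294 -0.0028  0.1367] F [-0.2  0.3 -0.4] w 0.002 | d [ 0.33 -0.1   5.17] r [ 0.005  0.001 -0.003]
```

View pics/w7.png

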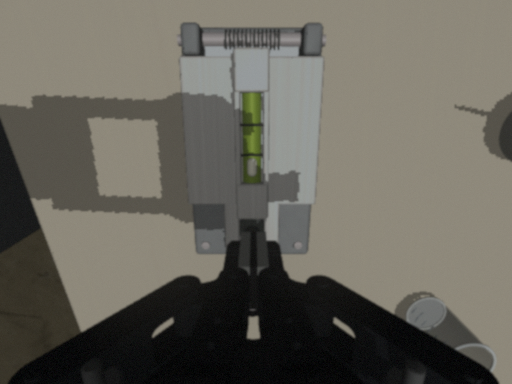

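View pics/s7c.png

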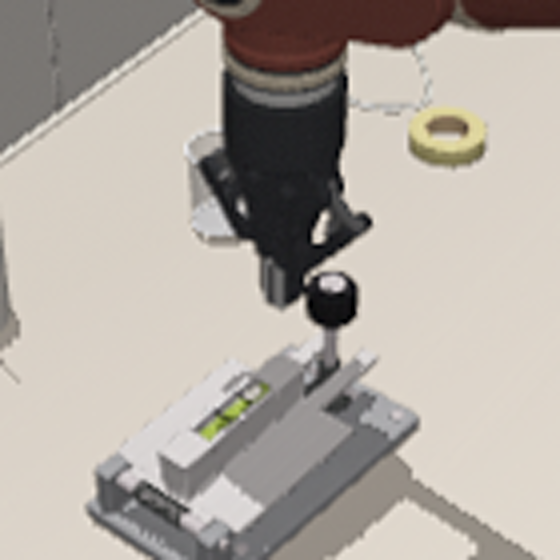

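```bash
python3 -c "
from h import *
s=monitor.state(); c=cam('wrist',s); u=np.array([np.cos(1.4635),np.sin(1.4635),0]); o=s['tool_pos']
for n,p,z in [('near end',[252,218],.080),('land edge',[252,184],.079),('far end',[252,50],.076)]:
    d=back(c,p,z)[0]-o; print(n,d@u*1000, 1000*d@[u[1],-u[0],0])
go([.529,.0005,.085],1.4635)
"
```

```text
near end -6.947404108125546 -0.23184248367062996
land edge 19.519725481677657 -0.1498873405496607
far end 108.40457436895565 0.12619383509211135
t7.45 pos [ 0.5286 -0.0008  0.1351] F [-0.5 -0.1 -0.4] w -0.003 | d [0.13 0.02 5.01] r [ 0.002 -0.    -0.002]
```

Request:
play_rows([
  {"dx": 0.28,"dy": 0,"dz": 2.5,"rx": 0.002,"ry": 0,"rz": 0,"claw": 1},
  {"dx": 0.28,"dy": 0,"dz": 4.5,"rx": 0.002,"ry": 0,"rz": 0,"claw": 1},
  {"dx": 0.28,"dy": 0,"dz": 5,"rx": 0.002,"ry": 0,"rz": 0,"claw": 1},
  {"dx": 0.28,"dy": 0,"dz": 5.2,"rx": 0.002,"ry": 0,"rz": 0,"claw": 1},
])

```text
time: 7.85
tool_pos: [0.5281, 0.0027, 0.0819]
tool_rot: [-0.001, 0.744, 0.668, -0.001]
contact_force: [-0.2, -1.0, 0.2]
gripper_width: -0.002
```

```bash
python3 -c "
from h import *
go([.529,.002,.072],1.4635)
"
```

```text
t7.85 pos [0.5281 0.0027 0.0819] F [-0.2 -1.   0.2] w -0.002 | d [-0.06  0.1   0.99] r [-0.003 -0.    -0.001]
```

Request:
play_rows([
  {"dx": 0,"dy": 0.1,"dz": 0.3,"rx": 0,"ry": 0,"rz": 0,"claw": 1},
  {"dx": 0,"dy": 0.1,"dz": 0.6,"rx": 0,"ry": 0,"rz": 0,"claw": 1},
  {"dx": 0,"dy": 0.1,"dz": 0.8,"rx": 0,"ry": 0,"rz": 0,"claw": 1},
  {"dx": 0,"dy": 0.1,"dz": 0.9,"rx": 0,"ry": 0,"rz": 0,"claw": 1},
])

```text
time: 8.25
tool_pos: [0.5299, 0.0022, 0.0737]
tool_rot: [-0.0, 0.744, 0.668, -0.0]
contact_force: [-0.6, -2.9, 2.2]
gripper_width: 0.001
```

Request:
play_rows([
  {"dx": 0,"dy": 0,"dz": 0.1,"rx": 0,"ry": 0,"rz": 0,"claw": 1},
  {"dx": 0,"dy": 0,"dz": 0.2,"rx": 0,"ry": 0,"rz": 0,"claw": 1},
  {"dx": 0,"dy": 0,"dz": 0.2,"rx": 0,"ry": 0,"rz": 0,"claw": 1},
])

```text
time: 8.55
tool_pos: [0.5302, 0.002, 0.073]
tool_rot: [-0.0, 0.744, 0.668, -0.0]
contact_force: [-2.9, -0.9, 7.8]
gripper_width: 0.003
```

Request:
play_rows([
  {"dx": 0,"dy": 0,"dz": 0.13,"rx": 0,"ry": 0,"rz": 0,"claw": 1},
  {"dx": 0,"dy": 0,"dz": 0.13,"rx": 0,"ry": 0,"rz": 0,"claw": 1},
  {"dx": 0,"dy": 0,"dz": 0.13,"rx": 0,"ry": 0,"rz": 0,"claw": 1},
  {"dx": 0,"dy": 0,"dz": 0.13,"rx": 0,"ry": 0,"rz": 0,"claw": 1},
  {"dx": 0,"dy": 0,"dz": 0.13,"rx": 0,"ry": 0,"rz": 0,"claw": 1},
])

```text
time: 9.05
tool_pos: [0.5303, 0.0019, 0.073]
tool_rot: [-0.0, 0.744, 0.668, -0.0]
contact_force: [-4.1, -0.7, 8.9]
gripper_width: -0.0
```

Request:
play_rows([
  {"dx": 0,"dy": 0,"dz": 0.13,"rx": 0,"ry": 0,"rz": 0,"claw": 1},
  {"dx": 0,"dy": 0,"dz": 0.13,"rx": 0,"ry": 0,"rz": 0,"claw": 1},
  {"dx": 0,"dy": 0,"dz": 0.13,"rx": 0,"ry": 0,"rz": 0,"claw": 1},
  {"dx": 0,"dy": 0,"dz": 0.13,"rx": 0,"ry": 0,"rz": 0,"claw": 1},
  {"dx": 0,"dy": 0,"dz": 0.13,"rx": 0,"ry": 0,"rz": 0,"claw": 1},
])

```text
time: 9.55
tool_pos: [0.5304, 0.0019, 0.0731]
tool_rot: [-0.0, 0.744, 0.668, -0.001]
contact_force: [-4.9, -0.8, 8.9]
gripper_width: 0.0
```

```bash
python3 -c "
from h import *
go([.529,.002,.072],1.4635)
im=grab_frame('wrist'); cv2.imwrite('pics/w8.png',im)
crop(im,200,20,110,220,2.7,'pics/w8c.png'); crop(im,215,90,80,120,5,'pics/w8d.png')
im=grab_frame('side'); cv2.imwrite('pics/s8.png',im)
"
```

```text
t9.55 pos [0.5304 0.0019 0.0731] F [-4.9 -0.8  8.9] w 0.0 | d [-0.01 -0.14  0.11] r [-0.001  0.001 -0.001]
```

View pics/w8.png

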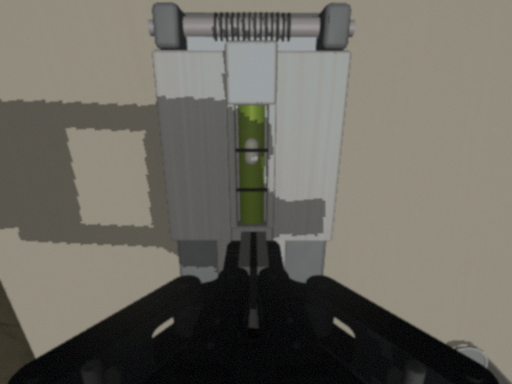

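View pics/w8d.png

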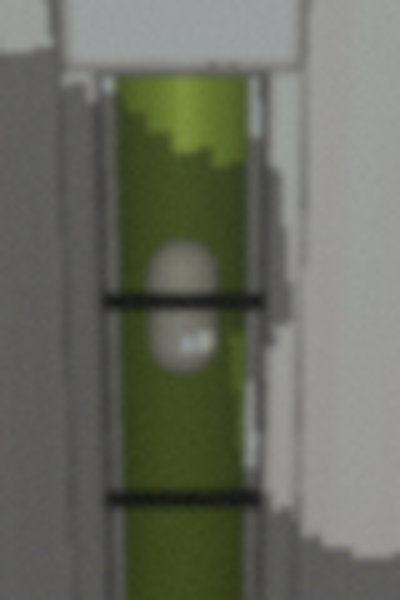

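Request:
play_rows([
  {"dx": 0,"dy": 0,"dz": -1,"rx": 0,"ry": 0,"rz": 0,"claw": 1},
  {"dx": 0,"dy": 0,"dz": -4,"rx": 0,"ry": 0,"rz": 0,"claw": 0.8},
  {"dx": 0,"dy": 0,"dz": -8,"rx": 0,"ry": 0,"rz": 0,"claw": 0.2},
  {"dx": -3,"dy": -0.1,"dz": -8.5,"rx": 0,"ry": 0,"rz": 0,"claw": 0.1},
  {"dx": -5.6,"dy": -0.1,"dz": -8.5,"rx": 0,"ry": 0,"rz": 0,"claw": 0.1},
])

```text
time: 10.15
tool_pos: [0.525, -0.054, 0.1613]
tool_rot: [0.002, 0.744, 0.668, 0.001]
contact_force: [0.1, 0.2, -1.0]
gripper_width: 0.679
```

Request:
play_rows([
  {"dx": 0,"dy": 0,"dz": 0,"rx": 0,"ry": 0,"rz": 0,"claw": 0.1},
])

```text
time: 10.25
tool_pos: [0.5249, -0.0558, 0.1618]
tool_rot: [0.002, 0.745, 0.667, 0.001]
contact_force: [0.6, -0.8, 0.0]
gripper_width: 0.846
```

```bash
python3 -c "
from h import *
s=monitor.state(); print(s['joint_pos'].round(3))
go([.523,-.054,.088],1.4635)
im=grab_frame('wrist'); cv2.imwrite('pics/w9.png',im)
print(proj(cam('wrist',s),[[.523,-.054,.118]]))
im=grab_frame('top'); crop(im,195,150,160,100,5,'pics/t9c.png')
"
```

```text
[-0.247 -0.132  1.91  -0.     1.358 -0.137]
t10.25 pos [ 0.5249 -0.0558  0.1618] F [ 0.6 -0.8  0. ] w 0.846 | d [ 0.17 -0.24  7.38] r [ 0.005  0.001 -0.002]
[[249.13927738 213.27078133]]
```

View pics/w9.png

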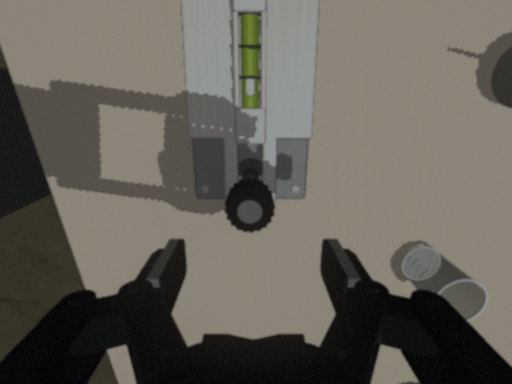

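Request:
play_rows([
  {"dx": 0.2,"dy": -0.2,"dz": 2,"rx": 0.004,"ry": 0,"rz": 0,"claw": 0.05},
  {"dx": 0.2,"dy": -0.2,"dz": 4.5,"rx": 0.004,"ry": 0,"rz": 0,"claw": 0.05},
  {"dx": 0.2,"dy": -0.2,"dz": 6.5,"rx": 0.004,"ry": 0,"rz": 0,"claw": 0.05},
  {"dx": 0.2,"dy": -0.2,"dz": 7.2,"rx": 0.004,"ry": 0,"rz": 0,"claw": 0.05},
  {"dx": 0.2,"dy": -0.2,"dz": 7.2,"rx": 0.004,"ry": 0,"rz": 0,"claw": 0.05},
])

```text
time: 10.85
tool_pos: [0.5229, -0.0509, 0.0884]
tool_rot: [-0.001, 0.744, 0.668, -0.0]
contact_force: [0.2, -0.4, 0.3]
gripper_width: 0.949
```

```bash
python3 -c "
from h import *
s=monitor.state()
go([.523,-.054,.088],1.4635)
im=grab_frame('wrist'); cv2.imwrite('pics/w10.png',im)
print(proj(cam('wrist',s),[[.523,-.054,.118]]))
im=grab_frame('side'); crop(im,180,120,140,140,4,'pics/s10c.png')
"
```

```text
t10.85 pos [ 0.5229 -0.0509  0.0884] F [ 0.2 -0.4  0.3] w 0.949 | d [-0.3   0.04  0.04] r [-0.002 -0.001  0.   ]
[[252.75655399 283.57354842]]
```

View pics/w10.png

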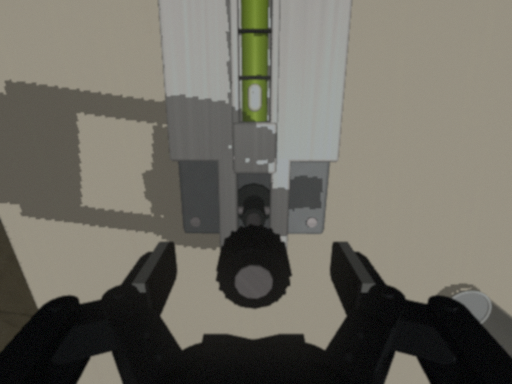

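View pics/s10c.png

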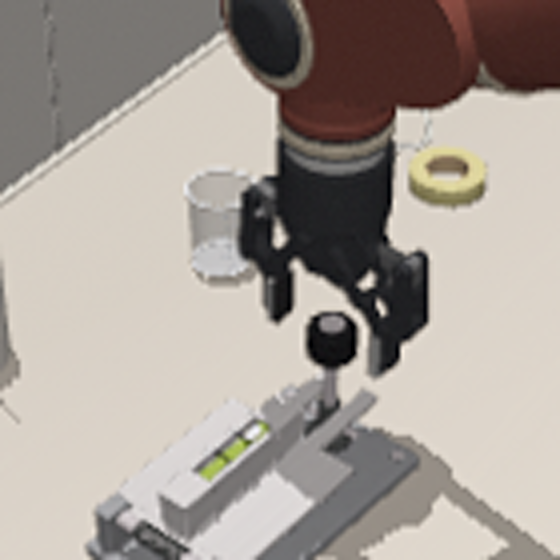

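Request:
play_rows([
  {"dx": -0.28,"dy": 0.02,"dz": 0,"rx": -0.002,"ry": -0.001,"rz": 0,"claw": 0.1},
  {"dx": -0.28,"dy": 0.02,"dz": 0,"rx": -0.002,"ry": -0.001,"rz": 0,"claw": 0.1},
  {"dx": -0.28,"dy": 0.02,"dz": 0,"rx": -0.002,"ry": -0.001,"rz": 0,"claw": 0.4},
  {"dx": -0.28,"dy": 0.02,"dz": 0,"rx": -0.002,"ry": -0.001,"rz": 0,"claw": 0.85},
  {"dx": -0.28,"dy": 0.02,"dz": 0,"rx": -0.002,"ry": -0.001,"rz": 0,"claw": 0.85},
])

```text
time: 11.45
tool_pos: [0.5242, -0.0544, 0.0909]
tool_rot: [0.002, 0.744, 0.668, 0.001]
contact_force: [-6.7, 0.1, 6.2]
gripper_width: 0.396
```

Request:
play_rows([
  {"dx": 0,"dy": 0,"dz": 0,"rx": 0,"ry": 0,"rz": 0,"claw": 0.85},
  {"dx": 0,"dy": 0,"dz": 0,"rx": 0,"ry": 0,"rz": 0,"claw": 0.85},
])

```text
time: 11.65
tool_pos: [0.5238, -0.0544, 0.0912]
tool_rot: [0.001, 0.744, 0.668, 0.001]
contact_force: [-3.8, 0.1, 5.1]
gripper_width: 0.378
```

```bash
python3 -c "
from h import *
go([.523,-.054,.088],1.4635)
im=grab_frame('wrist'); cv2.imwrite('pics/w11.png',im)
"
```

```text
t11.65 pos [ 0.5238 -0.0544  0.0912] F [-3.8  0.1  5.1] w 0.378 | d [ 0.03 -0.08  0.32] r [ 0.003  0.001 -0.   ]
```

View pics/w11.png

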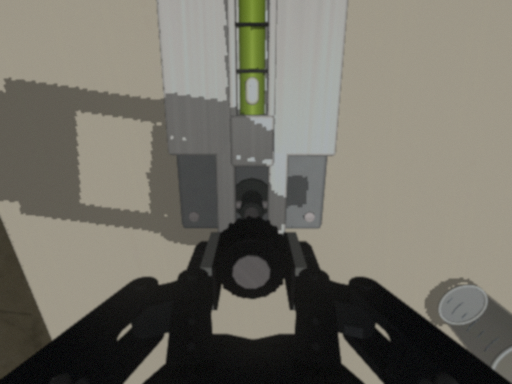

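Request:
play_rows([
  {"dx": 0,"dy": 0,"dz": -0.03,"rx": 0.002,"ry": 0,"rz": -0.08,"claw": 0.85},
  {"dx": 0,"dy": 0,"dz": -0.07,"rx": 0.002,"ry": 0,"rz": -0.2,"claw": 0.85},
  {"dx": 0,"dy": 0,"dz": -0.11,"rx": 0.002,"ry": 0,"rz": -0.32,"claw": 0.85},
  {"dx": 0,"dy": 0,"dz": -0.15,"rx": 0.002,"ry": 0,"rz": -0.44,"claw": 0.85},
  {"dx": 0,"dy": 0,"dz": -0.19,"rx": 0.002,"ry": 0,"rz": -0.56,"claw": 0.85},
])

```text
time: 12.2
tool_pos: [0.5245, -0.054, 0.0932]
tool_rot: [0.001, 0.529, 0.849, 0.001]
contact_force: [-0.5, 0.6, 1.9]
gripper_width: 0.376
```

```bash
python3 -c "
from h import *
go([.5238,-.0544,.0944],1.4635+.97)
"
```

```text
t12.20 pos [ 0.5245 -0.054   0.0932] F [-0.5  0.6  1.9] w 0.376 | d [-0.01 -0.08 -0.12] r [ 0.002  0.002 -0.406]
```

Request:
play_rows([
  {"dx": 0,"dy": 0,"dz": -0.04,"rx": 0,"ry": 0,"rz": -0.12,"claw": 0.85},
  {"dx": 0,"dy": 0,"dz": -0.08,"rx": 0,"ry": 0,"rz": -0.24,"claw": 0.85},
  {"dx": 0,"dy": 0,"dz": -0.12,"rx": 0,"ry": 0,"rz": -0.36,"claw": 0.85},
  {"dx": 0,"dy": 0,"dz": -0.13,"rx": 0,"ry": 0,"rz": -0.41,"claw": 0.85},
  {"dx": 0,"dy": 0,"dz": -0.13,"rx": 0,"ry": 0,"rz": -0.41,"claw": 0.85},
])

```text
time: 12.7
tool_pos: [0.5249, -0.0534, 0.0946]
tool_rot: [0.002, 0.345, 0.939, 0.001]
contact_force: [0.0, 2.8, 1.5]
gripper_width: 0.384
```

```bash
python3 -c "
from h import *
go([.5238,-.0544,.0944],1.4635+.97)
im=grab_frame('wrist'); cv2.imwrite('pics/w12.png',im)
im=grab_frame('side'); crop(im,180,120,140,140,4,'pics/s12c.png')
"
```

```text
t12.70 pos [ 0.5249 -0.0534  0.0946] F [0.  2.8 1.5] w 0.384 | d [ 0.03 -0.15  0.02] r [0.004 0.003 0.004]
```

View pics/w12.png

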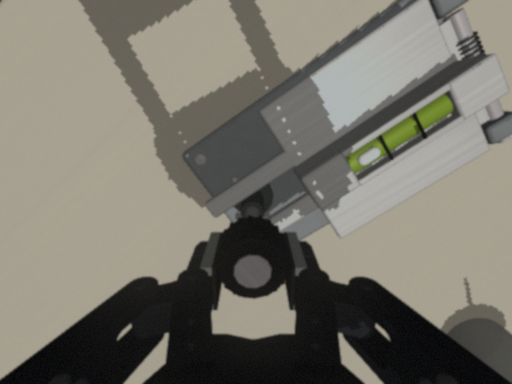

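View pics/s12c.png

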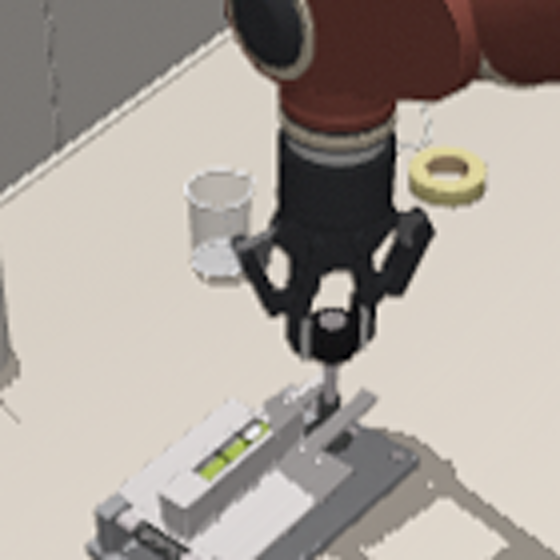

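Request:
play_rows([
  {"dx": 0,"dy": 0,"dz": 0,"rx": 0,"ry": 0,"rz": 0,"claw": 0.35},
  {"dx": 0,"dy": 0,"dz": 0,"rx": 0,"ry": 0,"rz": 0,"claw": 0.25},
  {"dx": 0,"dy": 0,"dz": 0,"rx": 0,"ry": 0,"rz": 0,"claw": 0.25},
  {"dx": 0,"dy": 0,"dz": -3,"rx": 0,"ry": 0,"rz": 0,"claw": 0.25},
  {"dx": 0,"dy": 0,"dz": -7,"rx": 0,"ry": 0,"rz": 0,"claw": 0.25},
])

```text
time: 13.3
tool_pos: [0.5225, -0.0533, 0.1623]
tool_rot: [-0.001, 0.345, 0.938, 0.001]
contact_force: [0.4, -0.5, 0.4]
gripper_width: 0.746
```

```bash
python3 -c "
from h import *
go([.5293,.002,.14],1.4635)
"
```

```text
t13.30 pos [ 0.5225 -0.0533  0.1623] F [ 0.4 -0.5  0.4] w 0.746 | d [3.06 4.65 2.24] r [-0.001 -0.003  0.973]
```

Request:
play_rows([
  {"dx": 0.8,"dy": 1.2,"dz": 0,"rx": 0,"ry": 0,"rz": 0.14,"claw": 0.4},
  {"dx": 1.6,"dy": 2.4,"dz": 0,"rx": 0,"ry": 0,"rz": 0.28,"claw": 0.7},
  {"dx": 2.4,"dy": 3.6,"dz": 0.5,"rx": 0,"ry": 0,"rz": 0.42,"claw": 1},
  {"dx": 3.06,"dy": 4.65,"dz": 1.5,"rx": 0,"ry": 0,"rz": 0.56,"claw": 1},
  {"dx": 3.06,"dy": 4.65,"dz": 2.2,"rx": 0,"ry": 0,"rz": 0.7,"claw": 1},
])

```text
time: 13.8
tool_pos: [0.5293, 0.0029, 0.1399]
tool_rot: [-0.001, 0.648, 0.762, -0.0]
contact_force: [-0.6, -0.6, 0.2]
gripper_width: 0.001
```

```bash
python3 -c "
from h import *
go([.5293,.002,.14],1.4635)
"
```

```text
t13.80 pos [0.5293 0.0029 0.1399] F [-0.6 -0.6  0.2] w 0.001 | d [-0.09 -0.01 -0.01] r [-0.002 -0.002  0.268]
```

Request:
play_rows([
  {"dx": -0.09,"dy": 0,"dz": 0,"rx": -0.002,"ry": -0.002,"rz": 0.13,"claw": 1},
  {"dx": -0.09,"dy": 0,"dz": 0,"rx": -0.002,"ry": -0.002,"rz": 0.268,"claw": 1},
  {"dx": -0.09,"dy": 0,"dz": 2.5,"rx": -0.002,"ry": -0.002,"rz": 0.268,"claw": 1},
  {"dx": -0.09,"dy": 0,"dz": 4.8,"rx": -0.002,"ry": -0.002,"rz": 0.268,"claw": 1},
  {"dx": -0.09,"dy": 0,"dz": 5.5,"rx": -0.002,"ry": -0.002,"rz": 0.268,"claw": 1},
])

```text
time: 14.3
tool_pos: [0.5273, 0.0022, 0.082]
tool_rot: [-0.002, 0.744, 0.668, -0.002]
contact_force: [0.2, -0.5, -0.5]
gripper_width: 0.001
```

```bash
python3 -c "
from h import *
go([.5293,.002,.076],1.4635)
"
```

```text
t14.30 pos [0.5273 0.0022 0.082 ] F [ 0.2 -0.5 -0.5] w 0.001 | d [0.   0.21 0.6 ] r [-0.005  0.    -0.   ]
```

Request:
play_rows([
  {"dx": 0,"dy": 0.12,"dz": 0,"rx": -0.003,"ry": 0,"rz": 0,"claw": 1},
  {"dx": 0,"dy": 0.12,"dz": 0.3,"rx": -0.003,"ry": 0,"rz": 0,"claw": 1},
  {"dx": 0,"dy": 0.12,"dz": 0.55,"rx": -0.003,"ry": 0,"rz": 0,"claw": 1},
  {"dx": 0,"dy": 0.12,"dz": 0.65,"rx": -0.003,"ry": 0,"rz": 0,"claw": 1},
  {"dx": 0,"dy": 0.12,"dz": 0.65,"rx": -0.003,"ry": 0,"rz": 0,"claw": 1},
])

```text
time: 14.8
tool_pos: [0.5293, 0.0018, 0.0765]
tool_rot: [0.0, 0.744, 0.668, -0.0]
contact_force: [0.7, -1.2, 1.9]
gripper_width: -0.0
```

Request:
play_rows([
  {"dx": 0,"dy": 0,"dz": 0.1,"rx": 0,"ry": 0,"rz": 0,"claw": 1},
  {"dx": 0,"dy": 0,"dz": 0.2,"rx": 0,"ry": 0,"rz": 0,"claw": 1},
  {"dx": 0,"dy": 0,"dz": 0.2,"rx": 0,"ry": 0,"rz": 0,"claw": 1},
])

```text
time: 15.1
tool_pos: [0.5297, 0.0016, 0.0752]
tool_rot: [0.001, 0.744, 0.668, -0.0]
contact_force: [-1.9, -1.2, 5.0]
gripper_width: -0.002
```

Request:
play_rows([
  {"dx": 0,"dy": -0.05,"dz": 0.12,"rx": 0,"ry": 0,"rz": 0,"claw": 1},
  {"dx": 0,"dy": -0.05,"dz": 0.15,"rx": 0,"ry": 0,"rz": 0,"claw": 1},
  {"dx": 0,"dy": -0.05,"dz": 0.15,"rx": 0,"ry": 0,"rz": 0,"claw": 1},
  {"dx": 0,"dy": -0.05,"dz": 0.15,"rx": 0,"ry": 0,"rz": 0,"claw": 1},
  {"dx": 0,"dy": -0.05,"dz": 0.15,"rx": 0,"ry": 0,"rz": 0,"claw": 1},
])

```text
time: 15.6
tool_pos: [0.5297, 0.0016, 0.0751]
tool_rot: [0.001, 0.744, 0.668, 0.0]
contact_force: [-2.7, -0.6, 8.6]
gripper_width: 0.001
```

Request:
play_rows([
  {"dx": 0,"dy": 0,"dz": 0.15,"rx": 0,"ry": 0,"rz": 0,"claw": 1},
  {"dx": 0,"dy": 0,"dz": 0.15,"rx": 0,"ry": 0,"rz": 0,"claw": 1},
  {"dx": 0,"dy": 0,"dz": 0.15,"rx": 0,"ry": 0,"rz": 0,"claw": 1},
  {"dx": 0,"dy": 0,"dz": 0.15,"rx": 0,"ry": 0,"rz": 0,"claw": 1},
  {"dx": 0,"dy": 0,"dz": 0.15,"rx": 0,"ry": 0,"rz": 0,"claw": 1},
])

```text
time: 16.1
tool_pos: [0.5299, 0.0015, 0.0751]
tool_rot: [0.001, 0.744, 0.668, -0.0]
contact_force: [-4.4, 0.3, 10.7]
gripper_width: -0.002
```

```bash
python3 -c "
from h import *
go([.5293,.002,.076],1.4635)
im=grab_frame('wrist'); cv2.imwrite('pics/w13.png',im)
crop(im,215,90,80,120,5,'pics/w13d.png')
"
```

```text
t16.10 pos [0.5299 0.0015 0.0751] F [-4.4  0.3 10.7] w -0.002 | d [ 0.04 -0.07 -0.09] r [0.001 0.002 0.   ]
```

View pics/w13d.png

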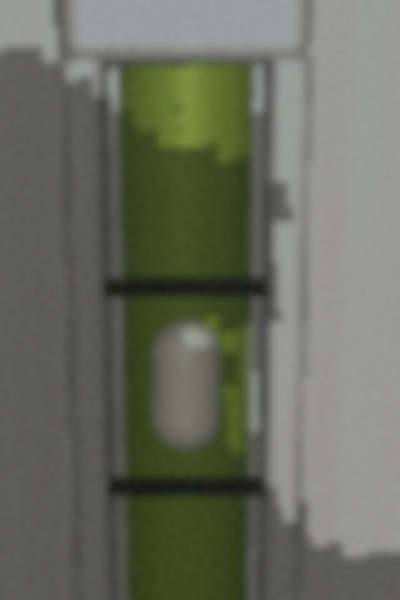

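View pics/w13.png

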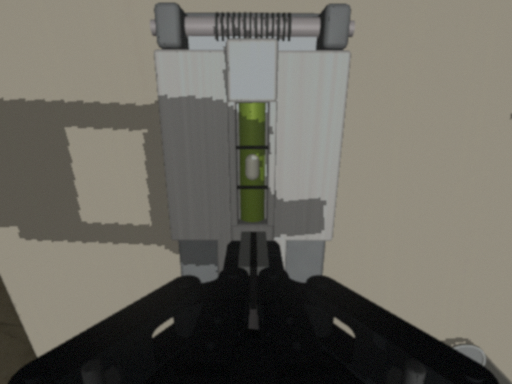

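Request:
play_rows([
  {"dx": 0,"dy": -0.05,"dz": 0.14,"rx": 0,"ry": 0,"rz": 0,"claw": 1},
  {"dx": 0,"dy": -0.05,"dz": 0.14,"rx": 0,"ry": 0,"rz": 0,"claw": 1},
  {"dx": 0,"dy": -0.05,"dz": 0.14,"rx": 0,"ry": 0,"rz": 0,"claw": 1},
  {"dx": 0,"dy": -0.05,"dz": 0.14,"rx": 0,"ry": 0,"rz": 0,"claw": 1},
  {"dx": 0,"dy": -0.05,"dz": 0.14,"rx": 0,"ry": 0,"rz": 0,"claw": 1},
])

```text
time: 16.65
tool_pos: [0.5298, 0.0016, 0.0752]
tool_rot: [0.001, 0.744, 0.668, -0.0]
contact_force: [-3.3, -1.0, 9.5]
gripper_width: 0.001
```

```bash
python3 -c "
from h import *
im=grab_frame('wrist'); crop(im,215,90,80,120,5,'pics/w14d.png')
im=grab_frame('side'); crop(im,130,90,200,150,4,'pics/s14c.png')
im=grab_frame('top'); cv2.imwrite('pics/t14.png',im)
for i in range(3): go([.5293,.002,.076],1.4635); grab_frame('wrist')
"
```

```text
t16.80 pos [0.5298 0.0016 0.0752] F [-4.1 -0.2  9. ] w -0.002 | d [ 0.04 -0.06 -0.08] r [0.002 0.002 0.   ]
t16.85 pos [0.5298 0.0016 0.0751] F [-3.5 -0.4  9.4] w 0.004 | d [ 0.04 -0.06 -0.09] r [0.002 0.002 0.   ]
t16.90 pos [0.5298 0.0016 0.0752] F [-3.7 -0.5  8.5] w 0.001 | d [ 0.04 -0.06 -0.09] r [0.002 0.002 0.   ]
```

View pics/w14d.png

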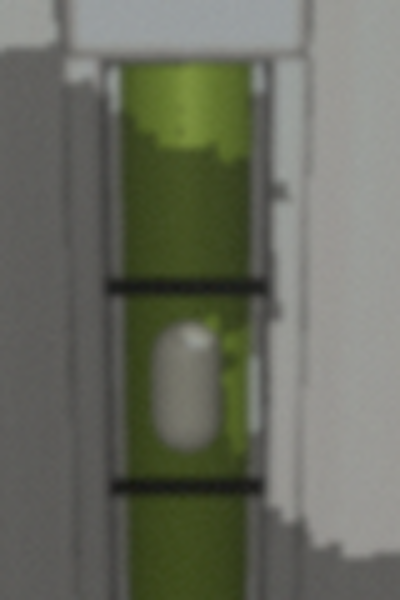

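View pics/s14c.png

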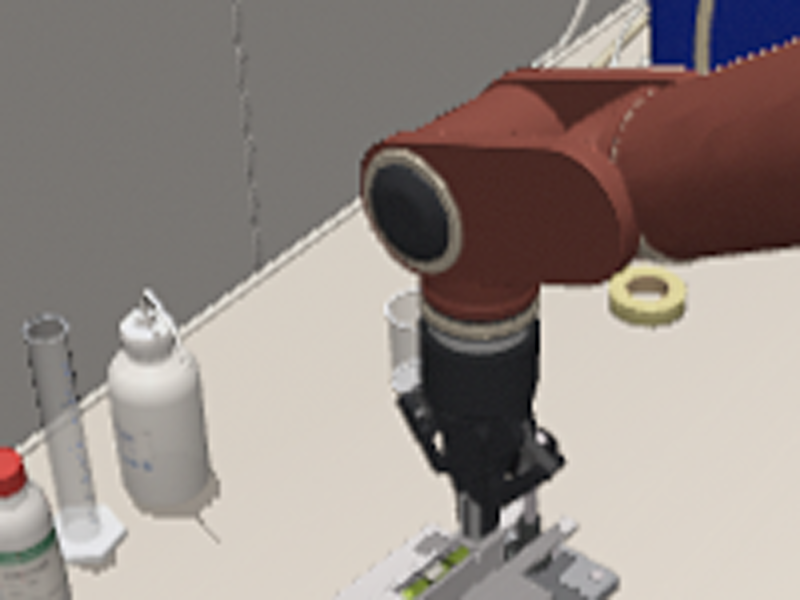

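The bubble spans rows 321–451 between marks at 288 and 486, so its middle is under 0.2 mm from the middle of the vial. It has settled and the press is steady at about 9 N. The beaker and tape stand where they were.

```bash
python3 -c "
from plant import ticket
print(ticket.job_done())"
```

```text
the job is handed in; nothing more can be done
None
```

The job is handed in with the bubble centred and the arm still pressing the level at about 9 N. No verdict came back.

- **Placing:** I stood the level in the middle of the shelf, lengthwise from hinge to foot, and let go. The wrist camera showed it within about 1 mm of centre.
- **First press:** With the shelf seated, the bubble stood about 9.6 mm towards the hinge.
- **Knob:** I turned it about 0.97 rad counterclockwise. The level did not move while I did this.
- **Last press:** Pressing the foot-side land again, the bubble settled within about 0.2 mm of the middle, well between the marks. Two pictures 0.5 s apart agreed. Clock time before hand-in was 16.9 s.

**Disagreements and loose ends:**
- The top and wrist cameras differed by 2–3 mm. I settled this from where the gripper actually closed on the level.
- The last press also carried about 4 N of sideways force, which stayed steady.
- The beaker and tape looked untouched in the last side picture. I did not check the stopper in a final picture, but the arm never went near it.

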